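# Put the loaf away in the roll-top bread box

### The arm

A 7-joint arm with a two-finger parallel gripper is mounted at the origin on the work surface. World frame = base frame: x ahead of the robot, y to its left, z up, the work surface at z = 0. Lengths are in mm, angles in rad, forces in N, time in s.
With the tool pointing down it reaches from about 425 to 825 mm from the base axis. Payload 3.6 kg.
Tool frame: the origin (TCP) lies at the very end of the fingers, on their centre line; the grasp point (between the pads) lies 19 mm behind it; z points along the fingers, y is the line along which they close (so a half turn about z gives the same grasp; the last joint's range is limited). The gripper opens to 85 mm and grips with 20 to 120 N. Pads are 22 mm wide; open, the fingers measure 114 mm over their backs; the gripper's body (76 mm by 85 mm) begins 54 mm behind the grasp point. The pads swing forward as they close: fully open they stand 13 mm farther back than shut.
Start: joints at [-1.319, 0.615, -0.013, 1.423, 0.008, 1.103, -0.04], TCP at [178.849, 624.881, 231.297] pointing down, gripper open.
Joint ranges: [-3.12, 3.12], [-0.3, 2.06], [-1.34, 1.32], [0.26, 2.42], [-1.36, 4.5], [0.01, 1.98], [-2.84, 2.84]. Speed limits (rad/s): [2.79, 2.79, 3.14, 3.14, 3.14, 3.14, 3.14].

### API

Orientations are given as [roll, pitch, yaw] about the fixed x, y, z axes, in that order (R = Rz(yaw) Ry(pitch) Rx(roll)).
In Python, from station import read_state, get_image, camera_info, hand_in gives the robot as it stands.
- The arm moves only by the tool send_rows, never from a script. Its argument "series" is one flat list of numbers, 5 for each row, row after row: the closure, from 0 (fully open) to 1 (shut), then the shift along the tool's x, y, z in mm, then the turn about the tool's z in degrees. A call has 1 to 12 rows; each row is the pose to reach, as a shift and turn from the pose commanded when the call began, along the tool's axes at that moment; what a row does not reach only later rows make up. A row lasts 1/8 s, in which the tool goes at most 62.5 mm and 10.7 degrees, less where a joint would pass 70% of its speed; a pose out of reach is approached as far as the arm can. A call with a gripper value outside its range is refused whole. The fingers move at their own pace and stop on an object; "grip_force" is the grip in N (left out, the last holds). Time passes only in rows, so rows that repeat a pose let the fingers close. It gives the time, the measured TCP pose, the force, the opening and the grip force at its end, in the units of the state.
- read_state(): the state, without advancing time (a new reading comes with each control period).
- get_image(name): name is "scene" or "top" or "wrist"; returns the picture (420x560x3 uint8, red, green, blue); there is no depth.
- camera_info(name): a dict with "camera_matrix" (3x3 intrinsics, pixels), "camera_from_world" (4x4, takes a point from world to camera coordinates). Camera axes: x right, y down, z forward; pixel columns grow to the right and rows downward; lengths in mm; the calibration is good to about 2 mm. A picture is of the moment at which its call begins: read the wrist's pose just before it. camera_info takes no time and is no camera call; for the wrist camera it gives the pose at the moment of the call.
- hand_in(): hands the job in; it is judged then, once.
The state is a dict: "time": time; "joint_pos": joint angles; "dq": joint speeds; "effort": joint torques, N m; "eef_pos": TCP position; "tcp_rot": TCP orientation; "force": force on the tool from outside, world axes, zero at the start; "ft_torque": the same for the moment, N m; "finger_gap": opening from 0.0 (shut) to 1.0 (fully open); "finger_force": force on a finger pad.
Only numpy, scipy, OpenCV 4.12 (cv2) and the standard library are available. Lean on these libraries where they do the work, as an engineer would, in place of code of your own. Each camera call takes 0.05 s, during which the arm holds its last target. There are 200 camera calls.

### The job

Put the bread away without gripping or picking anything up: with the fingertips, gently push the loaf that sticks out of the bread box all the way in, so that the roll-top will clear it, then push the roll-top by its pull until it is fully shut. Do not lift, tip or squash the loaf, do not let the roll-top slam, and leave everything else on the counter where it is.

Things in the scene. Friction and masses are not known exactly. Their poses are not given: they have to be found in the camera images.
- breadbox: Fixed roll-top bread box, 350 mm wide (y), 181 high: cream sides, back and rear roof, bamboo base board, steel roll-top. Origin on the counter under the hinge line, mid-width; x to the back, y left, z up. Board 15 mm thick, x -200 to +166; the loaf slides on it. Inside 330 mm wide; sides begin at x -156; back wall's inner face at x +158.
- sill (a point): Middle of the front edge of the base board's top: (-200, 0, 15) mm in the box's frame; axes as the box's. From here the board runs back, level, into the box. The loaf is in when both its front corners are at least 70 mm behind this edge (box x > -130): it then lies inside the curve of the shut roll-top.
- roof_edge (a point): Middle of the front edge of the rear roof's top: (30, 0, 181) mm in the box's frame; axes as the box's. In front of this edge only the roll-top covers the box; the open roll-top lies turned back beneath the roof.
- hinge (a point): Middle of the roll-top's hinge line, which runs along the box's y axis, 20 mm above the counter; axes as the box's.
- rolltop (a joint): Angle of the roll-top in rad: 0 fully shut, 1.25 fully open (turned up and back under the rear roof). It is a steel shell, part of a cylinder of 150 mm outer radius about the hinge line, 326 mm wide. A friction hinge lets it stay wherever it is left; 1 to 7 N at the pull move it; no latch, no spring.
- pull (a point): Middle of the outer edge of the pull's upper face, 182 mm from the hinge line. The pull is a dark wooden ledge, 110 mm long (y), standing 32 mm radially out of the shell. Its upper face, pushed to close, is flat, in the plane through the hinge line at 0.166 rad + joint value up from level front: open it looks back, shut it looks up. Underside a sloping strip, 27 mm deep at the shell.
- loaf: Crusty brown tin loaf, 110 mm deep (x), 210 mm long (y), 95 mm high, domed top, upright faces below 55 mm; about 0.65 kg, loose. Origin: centre of its underside, which rests on the base board 15 mm above the counter. Its -x side is the front, which sticks out of the bread box.
- loaf_corner_left (a point): Front left (+y) upright edge of the loaf, 45 mm above its underside, at (-55, +105, 45) mm in the loaf's frame.
- loaf_corner_right (a point): Front right (-y) upright edge of the loaf, 45 mm above its underside, at (-55, -105, 45) mm in the loaf's frame.
- pinch_bowl: Bystander: red silicone pinch bowl, 84 mm across, 35 mm high, loose; origin at the centre of its underside. Stands beside one front corner of the bread box.
- salt_shaker: Bystander: glass salt shaker with a steel cap, 42 mm across, 75 mm high, loose; origin at the centre of its underside. Stands beside the other front corner of the bread box.
- spatula: Bystander: bamboo spatula, 295 mm long, up to 58 mm wide, 8 mm thick, loose on the counter at the left, before the cobalt mixer; origin on its underside 140 mm from the blade end, blade to its +x.
- tongs: Bystander: spring-loaded steel tongs, 260 mm long, 70 mm wide, 24 mm high, loose on the blue tile at the right; origin at the underside near the middle.
- glass_bowl: Bystander: glass mixing bowl, 270 mm across, 115 mm high, loose, at the right; origin at the centre of its underside.
- steel_bowl: Bystander: stainless bowl, 196 mm across, 100 mm high, nested loose inside the glass one; origin at the centre of its underside.

How it is judged:
By the outcome, as a careful person would: the job done as asked, in the order asked, and still so for the second after the job is handed in, with the robot touching nothing.
It also fails if it takes over 48 s, if anything falls off the work surface, if the arm or the gripper's body presses on something with over 40 N, if the wrist force passes 120 N, or if a joint passes its speed limit or range.

## Working session

There is one attempt and no reset: what is moved stays moved. The work goes in short steps, Python scripts to look and compute and a tool call to move; the robot and the scene stay as the last step left them, time stands still between calls to the robot, and variables do not carry over. Pictures are saved under pics/ and viewed, at most 10 in all, crops included, and the job is handed in when it is done.

Besides the shell and the picture viewer there is one more tool, called as a command line: name --argument value ..., lists and objects as JSON in quotes. send_rows: Moves the arm, as the interface text tells. Its arguments: {"type":"object","properties":{"series":{"type":"array","items":{"type":"number"}},"grip_force":{"type":"number"}},"required":["series"]}

```bash
mkdir -p pics
python3 - <<'E'
from station import *
import cv2,numpy as np
np.set_printoptions(suppress=True,precision=4)
s=read_state();print(s['time'],s['eef_pos'],s['tcp_rot'],s['finger_gap'])
for n in("scene","top"):
    cv2.imwrite(f"pics/{n}0.png",get_image(n)[:,:,::-1]);c=camera_info(n);print(n,c['camera_matrix'],c['camera_from_world'])
E
```

```text
0.0 [178.6512 624.1508 230.1119] [-3.1389  0.      2.8629] 0.9999810224000873
scene [[400.1358   0.     279.3108]
 [  0.     400.1358 203.5635]
 [  0.       0.       1.    ]] [[  -0.9977    0.0655   -0.0172  533.1833]
 [   0.0591    0.718    -0.6935   87.7831]
 [  -0.0331   -0.6929   -0.7203 1274.6136]
 [   0.        0.        0.        1.    ]]
top [[516.689    0.     276.1411]
 [  0.     516.689  202.2966]
 [  0.       0.       1.    ]] [[  -0.0024   -0.9999    0.0163  -68.2128]
 [  -0.9975    0.0012   -0.0699  535.724 ]
 [   0.0699   -0.0164   -0.9974 1871.0647]
 [   0.        0.        0.        1.    ]]
```

View pics/scene0.png

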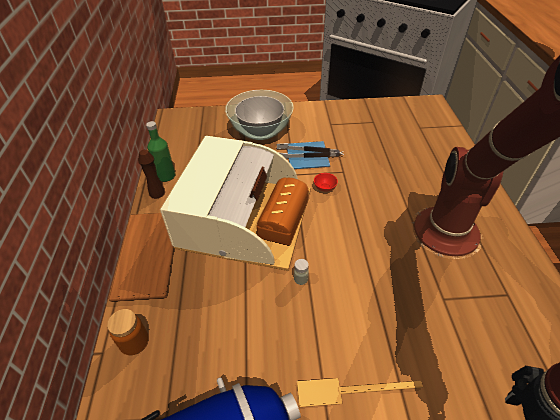

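View pics/top0.png

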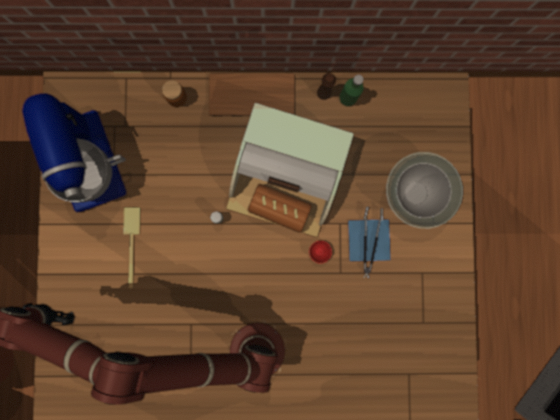

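Run:
```python
import cv2,numpy as np
t=cv2.imread("pics/top0.png")[95:245,215:365];s=cv2.imread("pics/scene0.png")[125:290,155:345]
cv2.imwrite("pics/t1.png",cv2.resize(cv2.convertScaleAbs(t,alpha=1.3),(600,600),interpolation=cv2.INTER_CUBIC))
cv2.imwrite("pics/s1.png",cv2.resize(s,(665,578),interpolation=cv2.INTER_CUBIC))
```

```text
(no output)
```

View pics/t1.png

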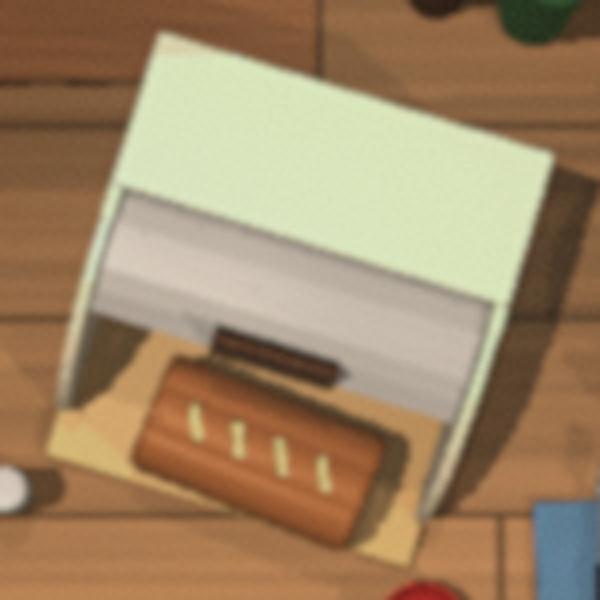

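View pics/s1.png

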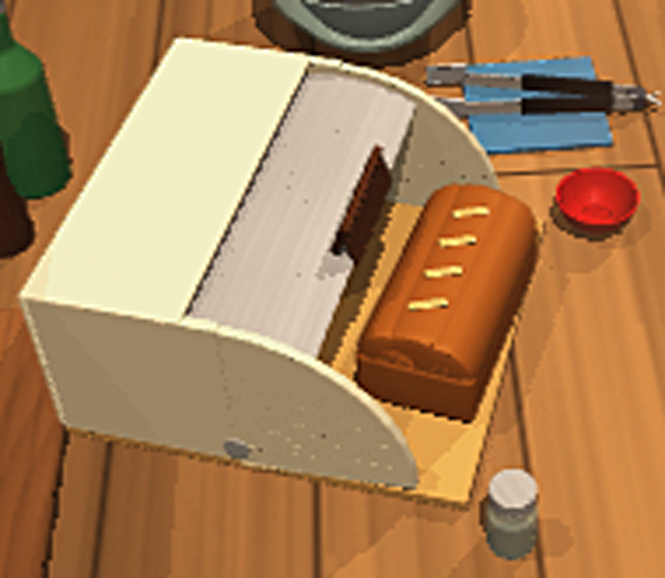

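The top crop shows: board front corners at about (48,454) and (410,567), roof corners (160,33), (553,152) and (508,305), loaf front corners (137,468) and (347,548), and pull from (215,330) to (340,385). The scene crop shows the loaf's near front base corner at (470,420), the board corner at (467,508) and the pull's top edge from (378,148) to (345,245).

```bash
cat > h.py <<'E'
import numpy as np
from station import camera_info
np.set_printoptions(suppress=True,precision=2)
def ray(n,p):
    c=camera_info(n);T=c['camera_from_world'];T=np.array(T);R=T[:3,:3]
    d=R.T@np.linalg.solve(np.array(c['camera_matrix']),[p[0],p[1],1.]);return -R.T@T[:3,3],d
def plane(n,p,z):
    o,d=ray(n,p);return o+d*(z-o[2])/d[2]
def two(a,p,b,q):
    o,d=ray(a,p);O,D=ray(b,q);k=np.linalg.lstsq(np.c_[d,-D],O-o,rcond=None)[0]
    A=o+k[0]*d;B=O+k[1]*D;return (A+B)/2,np.linalg.norm(A-B)
E
python3 - <<'E'
from h import *
t=lambda u,v:((u+.5)/4-.5+215,(v+.5)/4-.5+95)
s=lambda u,v:((u+.5)/3.5-.5+155,(v+.5)/3.5-.5+125)
print("cams",ray("top",(0,0))[0],ray("scene",(0,0))[0])
W=[];B=[]
def add(n,p,b):
    w=plane(n,p,b[2]);W.append(w);B.append(b)
for p,b in [(t(48,454),(-200,175,15)),(t(410,567),(-200,-175,15)),(t(160,33),(166,175,181)),(t(553,152),(166,-175,181)),(t(508,305),(30,-175,181)),(t(112,187),(30,175,181))]: add("top",p,b)
for p,b in [(s(467,508),(-200,175,15)),(s(22,295),(166,175,181)),(s(178,38),(166,-175,181)),(s(183,318),(30,175,181)),(s(310,60),(30,-175,181))]: add("scene",p,b)
W=np.array(W);B=np.array(B,float)
a=B[:,:2]-B[:,:2].mean(0);w=W[:,:2]-W[:,:2].mean(0)
yaw=np.arctan2((a[:,0]*w[:,1]-a[:,1]*w[:,0]).sum(),(a*w).sum())
R=np.array([[np.cos(yaw),-np.sin(yaw)],[np.sin(yaw),np.cos(yaw)]])
o=W[:,:2].mean(0)-R@B[:,:2].mean(0)
print("yaw",yaw,"o",o);print(((W[:,:2]-o)@R-B[:,:2]))
tb=lambda w:np.r_[R.T@(np.array(w)[:2]-o),w[2]]
np.savez("box.npz",yaw=yaw,o=o)
for nm,p,z in[("FL",t(137,468),70),("FR",t(347,548),70)]:
    for zz in(15,70):print("loaf top",nm,zz,tb(plane("top",p,zz)))
for nm,p,z in[("FL",s(470,420),15),("FLtop",s(475,380),70),("FRtop",s(540,228),70),("BL",s(358,395),15)]:print("loaf sc",nm,tb(plane("scene",p,z)))
for nm,p,q in[("pullR",t(341,366),s(378,148)),("pullL",t(218,330),s(345,245))]:
    w,e=two("top",p,"scene",q);print(nm,w,tb(w),e)
print("bowl/salt",tb(plane("top",(320,251),20)),tb(plane("top",(216,217),75)))
E
```

```text
cams [ 403.42  -38.09 1904.82] [568.96 785.26 988.07]
yaw -0.3029417274140599 o [ 652.86 -112.29]
[[ 1.28 -2.16]
 [ 0.79  1.17]
 [-1.49 -0.09]
 [ 0.63  2.26]
 [ 0.4   1.2 ]
 [-3.41 -0.93]
 [ 0.94  4.3 ]
 [-0.81 -3.12]
 [-0.27 -0.22]
 [ 0.86 -8.11]
 [ 1.09  5.7 ]]
loaf top FL 15 [-186.8    91.33   15.  ]
loaf top FL 70 [-188.94   88.56   70.  ]
loaf top FR 15 [-199.71 -113.72   15.  ]
loaf top FR 70 [-201.47 -110.52   70.  ]
loaf sc FL [-181.25   88.54   15.  ]
loaf sc FLtop [-185.41   87.74   70.  ]
loaf sc FRtop [-204.89 -106.44   70.  ]
loaf sc BL [-77.59  83.23  15.  ]
pullR [ 575.34 -145.69  186.41] [-64.03 -55.01 186.41] 5.326407628991089
pullL [607.31 -43.   171.41] [-64.14  52.55 171.41] 5.572932566195255
bowl/salt [-247.08 -198.82   20.  ] [-241.78  193.56   75.  ]
```

```bash
cat >> h.py <<'E'
b=np.load("box.npz");yaw=float(b['yaw']);o=b['o']
Rb=np.array([[np.cos(yaw),-np.sin(yaw)],[np.sin(yaw),np.cos(yaw)]])
from station import read_state
from scipy.spatial.transform import Rotation as Ro
def tool(w,p=None,r=None):
    s=read_state();return Ro.from_euler('xyz',s['tcp_rot']).as_matrix().T@(np.array(w)-np.array(s['eef_pos']))
def box2w(b): return np.r_[Rb@np.array(b[:2])+o,b[2]]
def where():
    s=read_state();p=np.array(s['eef_pos']);return s['time'],np.r_[Rb.T@(p[:2]-o),p[2]],np.array(s['tcp_rot']),np.array(s['force'])
E
python3 -c "
from h import *
print(where())
for w in [(380,330,230),(460,120,230),box2w((-222,-10,220)),box2w((-222,-10,48))]: print(w,tool(w))
print(np.degrees(read_state()['tcp_rot'][2]-(np.pi+yaw)))"
```

```text
(0.1, array([-672.32,  561.5 ,  230.24]), array([-3.14,  0.  ,  2.86]), array([ 0.8 ,  0.61, -0.2 ]))
(380, 330, 230) [-274.52 -227.47    0.79]
(460, 120, 230) [-409.21 -407.36    1.21]
[437.98 -55.6  220.  ] [-436.35 -582.22   11.63]
[437.98 -55.6   48.  ] [-436.35 -581.81  183.63]
1.3876159709135
```

send_rows --series '[0,-50,-40,0,1.4,0,-95,-78,0,1.4,0,-140,-115,0,1.4,0,-185,-152,0,1.4,0,-230,-190,0,1.4,0,-274,-227,0,1.4,0,-310,-265,0,1.4,0,-345,-310,0,1.4,0,-378,-358,0,1.4,0,-409,-407,0,1.4,0,-420,-455,0,1.4,0,-428,-500,0,1.4]'

```text
time: 1.6
eef_pos: [452.5, 24.3, 231.0]
tcp_rot: [-3.141, -0.0, 2.837]
force: [0.7, -0.8, -0.0]
finger_gap: 1.002
finger_force: 0.0
```

```bash
python3 -c "
from h import *
print(where(),read_state()['joint_pos'],np.degrees(read_state()['tcp_rot'][2]-(np.pi+yaw)))
for w in [(-222,-10,220),(-222,-10,48)]: print(w,tool(box2w(w)))"
```

```text
(1.6, array([-231.99,   70.57,  231.04]), array([-3.14, -0.  ,  2.84]), array([ 0.71, -0.76, -0.02])) [-0.18  0.31  0.1   1.97 -0.04  0.86  1.21] -0.08788069456867481
(-222, -10, 220) [-10.12 -80.55  11.08]
(-222, -10, 48) [-10.18 -80.46 183.08]
```

send_rows --series '[0,-2,-40,0,0,0,-5,-80,10,0,0,-8,-80,60,0,0,-8,-80,105,0,0,-8,-80,145,0,0,-8,-80,170,0,0,-8,-80,183,0,0,-8,-80,183,0]'

```text
time: 2.6
eef_pos: [436.2, -52.3, 47.9]
tcp_rot: [-3.141, -0.001, 2.838]
force: [0.5, -0.1, 0.0]
finger_gap: 0.997
finger_force: 0.0
```

```bash
python3 -c "
from h import *
from station import get_image
import cv2
print(where(),read_state()['joint_pos'])
s=get_image('scene')[125:290,155:345,::-1];w=get_image('wrist')[:,:,::-1]
cv2.imwrite('pics/c2.png',np.hstack([cv2.resize(s,(440,382),interpolation=cv2.INTER_CUBIC),cv2.resize(w,None,fx=.64,fy=.91)[:382]]))"
```

```text
(2.6, array([-224.7 ,   -7.38,   47.86]), array([-3.14, -0.  ,  2.84]), array([ 0.51, -0.13,  0.04])) [ 0.02  0.62  0.07  2.19 -0.12  0.34  1.45]
```

View pics/c2.png

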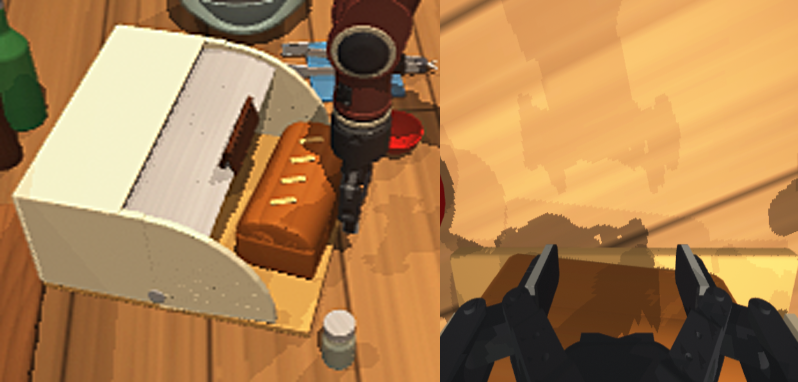

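Left half: gripper standing just before the loaf, fingertips at mid-height of its front face (about (348,215)). Right half: both tips clear of the loaf, whose front edge runs slightly skewed. Push now.

send_rows --series '[0,-5,0,0,0,0,-10,0,0,0,0,-15,0,0,0,0,-20,0,0,0,0,-25,0,0,0,0,-30,0,0,0,0,-35,0,0,0,0,-40,0,0,0,0,-45,0,0,0,0,-50,0,0,0,0,-55,0,0,0,0,-60,0,0,0]'

```text
time: 4.2
eef_pos: [490.4, -69.5, 48.0]
tcp_rot: [-3.141, -0.008, 2.839]
force: [-5.0, 0.7, 3.8]
finger_gap: 1.002
finger_force: 2.8
```

```bash
python3 -c "
from h import *
from station import get_image
import cv2
print(where())
s=get_image('scene')[155:275,235:335,::-1];w=get_image('wrist')[230:,:,::-1]
cv2.imwrite('pics/c3.png',np.hstack([cv2.resize(s,(400,480),interpolation=cv2.INTER_CUBIC),cv2.resize(w,(400,480))]))"
```

```text
(4.2, array([-167.83,   -7.67,   47.97]), array([-3.14, -0.01,  2.84]), array([-5.02,  0.72,  3.83]))
```

View pics/c3.png

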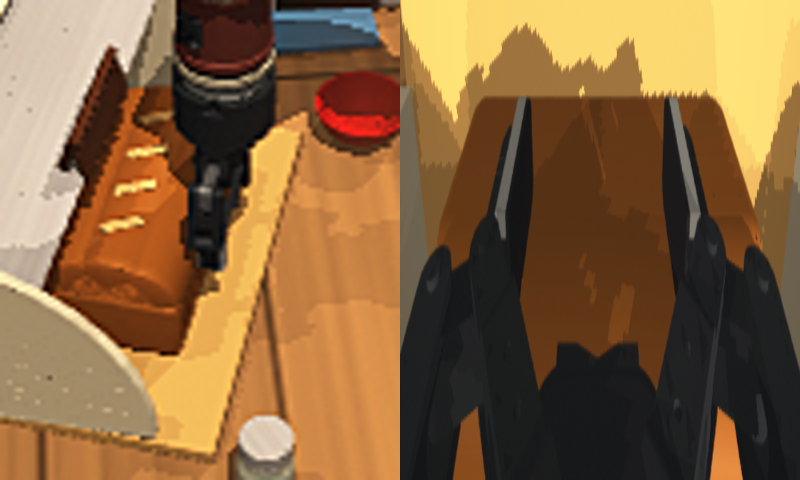

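Loaf is now flush with both fingers; its front base edge is level in the wrist view (row 97), and its near front base corner is at about (183,352) in the scene crop.

```bash
python3 -c "
from h import *
f=lambda w:np.r_[Rb.T@(w[:2]-o),w[2]]
print(f(plane('scene',(183.5/4-.5+235,352.5/4-.5+155),15)),f(plane('scene',(215/4-.5+235,460/4-.5+155),15)))
# wrist: crop 560x190 -> 400x480
g=lambda u,v:(u*1.4,230+v*190/480)
for p in [(485,97),(712,97)]:print(f(plane('wrist',g(*p),15)))"
```

```text
[-153.8    86.72   15.  ] [-199.35  178.21   15.  ]
[-150.85  243.04   15.  ]
[-150.81  439.98   15.  ]
```

send_rows --series '[0,-4,0,0,0,0,-8,0,0,0,0,-12,0,0,0,0,-16,0,0,0,0,-20,0,0,0,0,-24,0,0,0,0,-28,0,0,0,0,-32,0,0,0,0,-35,0,0,0,0,-37,0,0,0,0,-37,0,0,0]'

```text
time: 5.68
eef_pos: [529.4, -81.4, 48.3]
tcp_rot: [-3.142, 0.001, 2.838]
force: [-0.9, 0.3, -2.1]
finger_gap: 1.004
finger_force: 0.9
```

```bash
python3 -c "
from h import *
from station import get_image
import cv2
print(where())
w=get_image('wrist')
f=lambda w:np.r_[Rb.T@(w[:2]-o),w[2]]
cv2.imwrite('pics/w3.png',w[:,:,::-1])
# front base edge: lowest-image-row transition yellow->brown by column
hsv=cv2.cvtColor(w,cv2.COLOR_RGB2HSV)
for c in range(100,480,30):
    v=w[200:400,c].astype(int);g=np.diff(v[:,1]+v[:,0]);k=g.argmin();print(c,200+k,g[k],f(plane('wrist',(c,200.5+k),15)))"
```

```text
(5.675, array([-127.05,   -7.35,   48.34]), array([-3.14,  0.  ,  2.84]), array([-0.95,  0.29, -2.12]))
100 253 -136 [-122.15 -115.94   15.  ]
130 253 -123 [-122.14  -97.44   15.  ]
160 239 -128 [-131.4   -77.91   15.  ]
190 239 -128 [-131.39  -59.69   15.  ]
220 252 -126 [-122.77  -41.95   15.  ]
250 252 -127 [-122.75  -23.49   15.  ]
280 255 -127 [-120.72   -5.03   15.  ]
310 246 -122 [-126.73   13.29   15.  ]
340 267 -158 [-112.5    32.47   15.  ]
370 266 -110 [-113.18   51.14   15.  ]
400 266 -167 [-113.16   69.84   15.  ]
430 264 -100 [-114.53   88.35   15.  ]
460 280 -109 [-103.33  108.95   15.  ]
```

send_rows --series '[0,3,0,0,0,0,12,0,0,0,0,40,0,0,0,0,85,0,0,0,0,95,0,-40,0,0,95,0,-100,0,1,95,0,-150,0,1,95,40,-190,0,1,95,100,-200,0,1,95,160,-200,0,1,95,200,-200,0,1,95,200,-200,0]'

```text
time: 7.22
eef_pos: [498.0, 142.4, 248.2]
tcp_rot: [3.139, 0.0, 2.846]
force: [0.4, -1.4, 0.1]
finger_gap: -0.003
finger_force: 0.0
```

```bash
python3 -c "
from h import *
from station import get_image
import cv2
print(where())
s=get_image('scene')[130:280,195:335,::-1];w=get_image('top')[115:245,215:365,::-1]
cv2.imwrite('pics/c4.png',np.hstack([cv2.resize(s,(400,429),interpolation=cv2.INTER_CUBIC),cv2.resize(w,(400,429),interpolation=cv2.INTER_CUBIC)]))"
```

```text
(7.225, array([-223.8 ,  196.91,  248.17]), array([3.14, 0.  , 2.85]), array([ 0.37, -1.38,  0.14]))
```

View pics/c4.png

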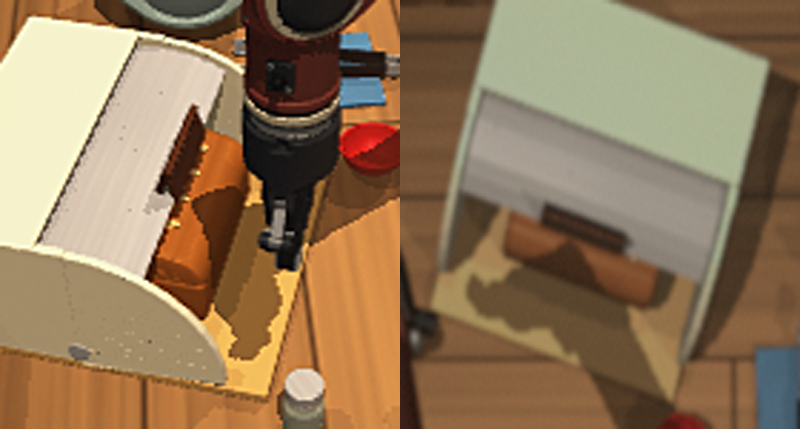

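Loaf is inside the sides: near base corner (207,320) in the scene crop, front corners about (508,255) and (648,305) in the top crop; the pull is at (545,206)–(628,250) in the top, and (197,106)–(205,122) at its far end in the scene.

```bash
python3 -c "
from h import *
f=lambda w:np.r_[Rb.T@(w[:2]-o),w[2]]
s=lambda u,v:((u+.5)*140/400-.5+195,(v+.5)*150/429-.5+130)
t=lambda u,v:((u-400+.5)*150/400-.5+215,(v+.5)*130/429-.5+115)
print('base L scene',f(plane('scene',s(207,321),15)))
for p in [(508,258),(648,306)]:print('top',f(plane('top',t(*p),60)))
# expected pull edges by angle, compare in crop coords
def proj(n,b):
    c=camera_info(n);q=np.array(c['camera_from_world'])@np.r_[box2w(b),1];q=np.array(c['camera_matrix'])@q[:3];q=q[:2]/q[2]
    return ((q-[195,130]+.5)*[400/140,429/150]-.5) if n=='scene' else ((q-[215,115]+.5)*[400/150,3.3]+[399.5,-.5])
for j in (.9,.95,1.0,1.05,1.1,1.15):
    a=j+.166
    print(j,*[proj(n,(-r*np.cos(a),y,20+r*np.sin(a))) for n in('scene','top') for r in (150,182) for y in(55,-55)])
"
```

```text
base L scene [-113.18   93.1    15.  ]
top [-117.55   87.68   60.  ]
top [-111.55 -107.33   60.  ]
0.9 [173.   202.44] [200.81 131.95] [186.11 185.36] [213.65 114.58] [541.18 218.17] [623.32 249.7 ] [537.52 229.55] [621.03 261.61]
0.95 [166.55 199.06] [194.77 128.7 ] [178.15 181.15] [206.21 110.53] [542.73 211.68] [625.   243.25] [539.43 221.56] [623.11 253.68]
1.0 [159.96 195.88] [188.6  125.64] [170.   177.19] [198.58 106.74] [544.32 205.05] [626.72 236.67] [541.38 213.39] [625.22 245.57]
1.05 [153.24 192.9 ] [182.29 122.8 ] [161.68 173.49] [190.79 103.21] [545.95 198.3 ] [628.45 229.97] [543.39 205.08] [627.37 237.31]
1.1 [146.41 190.15] [175.88 120.18] [153.24 170.07] [182.87  99.96] [547.61 191.47] [630.21 223.16] [545.44 196.64] [629.53 228.91]
1.15 [139.51 187.62] [169.39 117.79] [144.68 166.93] [174.84  97.  ] [549.3  184.56] [631.97 216.27] [547.53 188.11] [631.71 220.41]
```

send_rows --series '[1,-35,-38,0,0,1,-70,-76,0,0,1,-105,-114,0,0,1,-140,-152,0,0,1,-170,-185,0,0,1,-184,-197,0,0,1,-184,-197,20,0,1,-184,-197,40,0,1,-184,-197,52,0,1,-184,-197,62,0,1,-184,-197,66,0,1,-184,-197,66,0]'

```text
time: 8.82
eef_pos: [615.0, -104.9, 182.4]
tcp_rot: [-3.142, 0.0, 2.838]
force: [0.6, 0.3, 0.3]
finger_gap: 0.002
finger_force: 0.0
```

```bash
python3 -c "
from h import *
from station import get_image
import cv2
print(where())
s=get_image('scene')[130:250,195:305,::-1];w=get_image('wrist')[:,:,::-1]
cv2.imwrite('pics/c5.png',np.hstack([cv2.resize(s,(390,420),interpolation=cv2.INTER_CUBIC),cv2.resize(w,(400,420))]))"
```

```text
(8.825, array([-38.34,  -4.28, 182.43]), array([-3.14,  0.  ,  2.84]), array([0.59, 0.25, 0.33]))
```

View pics/c5.png

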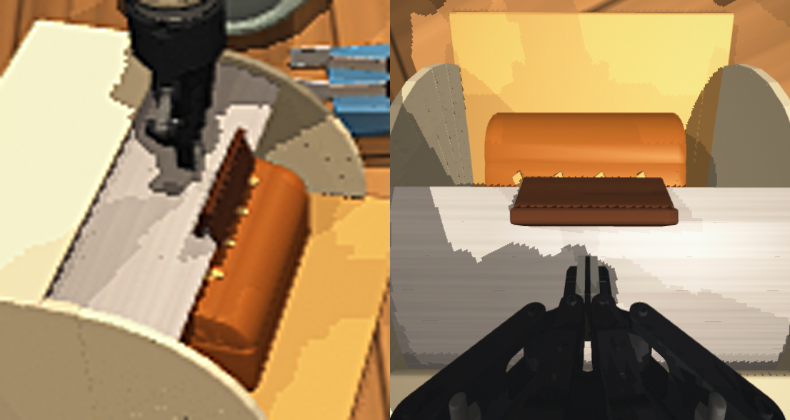

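send_rows --series '[1,6,3,0,0,1,11,3,0,0,1,16,3,1,0,1,22,3,4,0,1,27,3,6,0,1,32,3,9,0,1,37,3,12,0,1,42,3,15,0,1,46,3,18,0,1,51,3,21,0,1,56,3,25,0,1,56,3,25,0]'

```text
time: 10.42
eef_pos: [560.9, -85.0, 156.3]
tcp_rot: [-3.141, -0.003, 2.839]
force: [0.0, 0.2, 0.1]
finger_gap: 0.0
finger_force: 0.4
```

```bash
python3 -c "
from h import *
from station import get_image
import cv2
print(where())
s=get_image('scene')[130:250,195:305,::-1];w=get_image('wrist')[:,:,::-1]
cv2.imwrite('pics/c6.png',np.hstack([cv2.resize(s,(390,420),interpolation=cv2.INTER_CUBIC),cv2.resize(w,(400,420))]))"
```

```text
(10.425, array([-95.92,  -1.39, 156.34]), array([-3.14, -0.  ,  2.84]), array([0.02, 0.15, 0.07]))
```

View pics/c6.png

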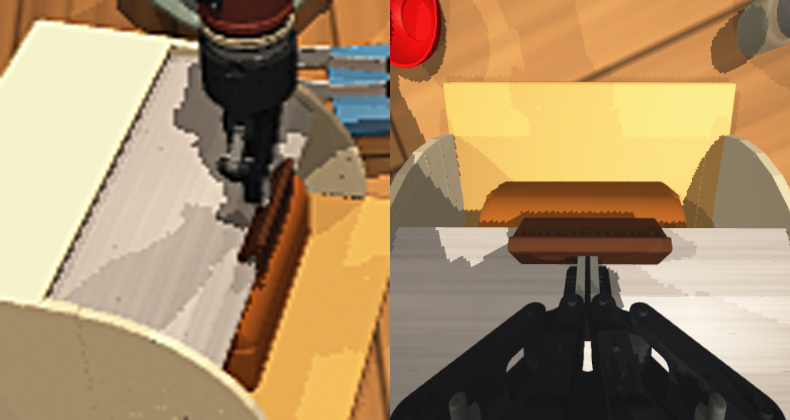

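The pull follows the closed fingertips, which stand behind its upper face; nothing else is touched. I continue the arc, turning from forward to downward.

send_rows --series '[1,4,0,3.5,0,1,9,0,7.5,0,1,13,0,11.5,0,1,20,0,14.5,0,1,27,0,17,0,1,34,0,20,0,1,39,0,25,0,1,43,0,29.5,0,1,47,0,34,0,1,51,0,39,0,1,55,0,44.5,0,1,58,0,50,0]'

```text
time: 12.02
eef_pos: [505.9, -67.8, 106.8]
tcp_rot: [-3.141, -0.002, 2.838]
force: [0.6, 0.1, 1.5]
finger_gap: -0.002
finger_force: 1.1
```

```bash
python3 -c "
from h import *
from station import get_image
import cv2
print(where())
s=get_image('scene')[130:280,195:335,::-1];w=get_image('wrist')[:,:,::-1]
cv2.imwrite('pics/c7.png',np.hstack([cv2.resize(s,(390,420),interpolation=cv2.INTER_CUBIC),cv2.resize(w,(400,420))]))"
```

```text
(12.025, array([-153.59,   -1.37,  106.76]), array([-3.14, -0.  ,  2.84]), array([0.61, 0.07, 1.47]))
```

View pics/c7.png

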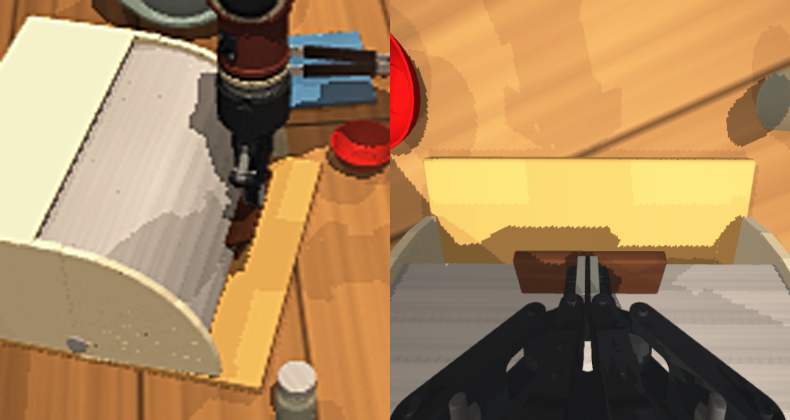

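Lid more than half closed: tips press on the pull at (195,275) in the wrist view, loaf well clear behind it. (That was picture 10; from here on I go by numbers.)

send_rows --series '[1,2.5,0,5,0,1,5,0,10,0,1,8,0,16,0,1,10,0,21,0,1,12.5,0,27,0,1,15,0,33,0,1,17,0,39,0,1,18.5,0,45,0,1,19.5,0,49,0,1,20,0,52,0,1,20.5,0,54.5,0,1,20.5,0,55.5,0]'

```text
time: 13.62
eef_pos: [487.4, -62.0, 51.7]
tcp_rot: [-3.142, -0.0, 2.838]
force: [-0.7, -0.2, 2.1]
finger_gap: -0.001
finger_force: 0.9
```

send_rows --series '[1,0,0,0.5,0,1,0,0,1,0,1,0,0,1.5,0,1,0,0,1.5,0]'

```text
time: 14.12
eef_pos: [487.3, -61.9, 50.3]
tcp_rot: [-3.142, -0.0, 2.838]
force: [-0.8, 0.6, 1.1]
finger_gap: 0.003
finger_force: 0.6
```

send_rows --series '[1,0,0,0.5,0,1,0,0,1,0,1,0,0,1.5,0,1,0,0,2,0,1,0,0,2,0]'

```text
time: 14.75
eef_pos: [487.3, -61.9, 49.6]
tcp_rot: [3.141, 0.0, 2.838]
force: [-3.5, 0.3, 12.9]
finger_gap: 0.0
finger_force: 6.6
```

send_rows --series '[1,0,0,0.5,0,1,0,0,0.5,0,1,0,0,-3,0,1,0,0,-15,0,1,0,0,-50,0,1,0,0,-100,0,1,0,0,-150,0,1,0,40,-180,0,1,0,100,-190,0,1,0,160,-190,0,1,0,220,-190,0,1,0,250,-190,0]'

```text
time: 16.25
eef_pos: [562.2, 181.6, 238.5]
tcp_rot: [3.139, -0.0, 2.844]
force: [0.5, -1.1, -0.1]
finger_gap: 0.001
finger_force: 0.0
```

```bash
python3 -c "
from h import *
from station import get_image
import cv2
print(where())
t=get_image('top');cv2.imwrite('pics/t9.png',t[:,:,::-1]);a=cv2.imread('pics/top0.png')[:,:,::-1]
def cen(im,lo,hi,r):
    h=cv2.cvtColor(np.ascontiguousarray(im[r[0]:r[1],r[2]:r[3]]),cv2.COLOR_RGB2HSV);m=cv2.inRange(h,lo,hi);y,x=np.nonzero(m);return len(x),x.mean()+r[2],y.mean()+r[0]
f=lambda w:np.r_[Rb.T@(w[:2]-o),w[2]]
for im in(a,t):
    print('red',cen(im,(0,180,80),(8,255,255),(230,270,300,340)),'salt',cen(im,(0,0,150),(180,50,255),(205,230,205,228)))
# dark pull along box-x line at y=0 and y=+-40, on image intensities
c=camera_info('top')
def px(b):
    q=np.array(c['camera_matrix'])@(np.array(c['camera_from_world'])@np.r_[box2w(b),1])[:3];return q[:2]/q[2]
for y in(-40,0,40,-100,100):
    print(y,[(x,tuple(int(k) for k in cv2.getRectSubPix(t,(1,1),tuple(map(float,px((x,y,50)))))[0,0])) for x in range(-204,-130,6)])
d=np.abs(a.astype(int)-t).max(2)>50;n,_,st,_=cv2.connectedComponentsWithStats(d.astype(np.uint8))
print([list(map(int,q)) for q in st[1:] if q[4]>25])
"
```

```text
(16.25, array([-174.19,  253.45,  238.51]), array([ 3.14, -0.  ,  2.84]), array([ 0.48, -1.14, -0.06]))
red (366, np.float64(320.2158469945355), np.float64(251.3169398907104)) salt (65, np.float64(215.12307692307692), np.float64(216.87692307692308))
red (250, np.float64(320.44), np.float64(248.552)) salt (71, np.float64(215.19718309859155), np.float64(216.67605633802816))
-40 [(-204, (113, 81, 54)), (-198, (99, 75, 49)), (-192, (91, 70, 46)), (-186, (86, 66, 43)), (-180, (65, 48, 34)), (-174, (47, 32, 23)), (-168, (46, 32, 23)), (-162, (45, 32, 23)), (-156, (43, 32, 23)), (-150, (48, 40, 34)), (-144, (59, 54, 49)), (-138, (67, 62, 56)), (-132, (88, 81, 74))]
0 [(-204, (109, 83, 53)), (-198, (154, 126, 80)), (-192, (170, 134, 87)), (-186, (163, 126, 82)), (-180, (109, 83, 54)), (-174, (51, 36, 25)), (-168, (46, 31, 23)), (-162, (45, 30, 22)), (-156, (44, 31, 23)), (-150, (48, 39, 33)), (-144, (61, 55, 49)), (-138, (64, 59, 54)), (-132, (66, 61, 55))]
40 [(-204, (125, 93, 60)), (-198, (155, 127, 81)), (-192, (170, 136, 88)), (-186, (167, 130, 85)), (-180, (121, 91, 59)), (-174, (68, 47
[... 560 characters left out ...]
(-180, (170, 145, 94)), (-174, (169, 144, 94)), (-168, (169, 139, 90)), (-162, (168, 133, 86)), (-156, (162, 128, 85)), (-150, (114, 95, 73)), (-144, (88, 82, 75)), (-138, (84, 78, 71)), (-132, (70, 64, 58))]
[[165, 161, 63, 132, 2456], [237, 170, 65, 52, 939], [268, 176, 50, 39, 791], [248, 204, 31, 20, 159], [305, 220, 7, 7, 34], [292, 231, 22, 28, 318], [316, 249, 10, 8, 58], [101, 276, 92, 30, 1522], [296, 278, 25, 13, 188], [232, 295, 50, 34, 1007], [292, 294, 25, 8, 81], [26, 304, 228, 99, 5953], [285, 306, 28, 16, 227], [214, 316, 28, 8, 125], [221, 325, 23, 10, 126], [193, 326, 37, 26, 247], [287, 357, 13, 7, 45], [95, 361, 12, 12, 50], [207, 376, 30, 10, 200], [262, 382, 9, 10, 55]]
```

```bash
python3 -c "
from station import get_image
import cv2,numpy as np
for n,r,vs in(('top',(230,270,300,345),'t9'),('scene',(165,205,305,345),None)):
    b=cv2.imread('pics/%s0.png'%n)[:,:,::-1]; t=cv2.imread('pics/t9.png')[:,:,::-1] if vs else get_image(n)
    for im in(b,t):
        h=cv2.cvtColor(np.ascontiguousarray(im[r[0]:r[1],r[2]:r[3]]),cv2.COLOR_RGB2HSV)
        m=cv2.inRange(h,(0,205,20),(6,255,255))|cv2.inRange(h,(175,205,20),(180,255,255))
        n_,_,st,c=cv2.connectedComponentsWithStats(m);k=1+st[1:,4].argmax();print(n,st[k],c[k].round(2))
"
```

```text
top [13 26  2  2  3] [13.33 26.67]
top [11 21  1  2  2] [11.  21.5]
scene [  9   8  24  16 309] [20.22 15.57]
scene [  9   8  24  16 289] [20.01 15.52]
```

```bash
python3 -c "
from station import hand_in
print(hand_in())"
```

```text
the job is handed in; nothing more can be done
None
```

I pushed the loaf fully into the box with the fingertips (front about 85 mm behind the sill) and pushed the roll-top shut by its pull to its stop. The pinch bowl and salt shaker hadn't moved and the arm never went near the other items; I handed the job in at about 16 s and no verdict came back.

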